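# Stack the welded boxes and put the gauge away

### The arm

A 6-joint arm with a two-finger parallel gripper is mounted at the origin on the work surface. World frame = base frame: x ahead of the robot, y to its left, z up, the work surface at z = 0. Lengths are in m, angles in degrees, forces in N, time in s.
With the tool pointing down it reaches from about 0.3 to 0.75 m from the base axis. Payload 8.5 kg.
Tool frame: the origin (TCP) lies at the very end of the fingers, on their centre line; the grasp point (between the pads) lies 19 mm behind it (env.hold_point_z is the distance from the TCP to the grasp point, in m); z points along the fingers, y is the line along which they close (so a half turn about z gives the same grasp; the last joint's range is limited). The gripper opens to 85 mm and grips with 20 to 120 N. Pads are 22 mm wide; open, the fingers measure 114 mm over their backs; the gripper's body (76 mm by 85 mm) begins 54 mm behind the grasp point. The pads swing forward as they close: fully open they stand 13 mm farther back than shut.
Start: joints at [-86.878, 21.807, 74.336, -0, 83.858, -12.336], TCP at [0.147, -0.53, 0.231] pointing down, gripper open.
Joint ranges: [-178.18, 178.18], [-50.72, 133.34], [12.68, 142.11], [-81.47, 261.47], [9.98, 163.14], [-165.26, 165.26]. Speed limits (degrees/s): [136.94, 136.94, 180, 180, 180, 180].

### API

Orientations are given as a 3x3 rotation matrix whose columns are the frame's x, y, z axes.
In Python, from rig import env, optics gives the robot as it stands.
- The arm moves only by the shell command python3 -m jog 'ROWS' [OPENING] [FORCE]. ROWS is JSON, a list of rows, each an object with "linear": the shift along the tool's x, y, z in units of 40 mm (1.0 is 40 mm), a list of three; "roll": the turn about the tool's z in units of 5 degrees (1.0 is 5 degrees). A call has 1 to 12 rows; each row shifts and turns the commanded pose from where the row before left it, along the tool's axes as they then stand; what a row does not reach is not made up. A row lasts 1/12 s, in which the tool goes at most 41.7 mm and 7.16 degrees, less where a joint would pass 70% of its speed; a pose out of reach is approached as far as the arm can. A call is refused whole if a number of a shift passes 1 or a number of a turn 1, either way. A call with a gripper value outside its range is refused whole. OPENING is the opening, from -1 (shut) to 1 (fully open), set as the call begins (- or left out, the last holds). The fingers move at their own pace and stop on an object; FORCE is the grip in N (left out, the last holds). Time passes only in rows, so rows that do not move let the fingers close. It gives the time, the measured TCP pose, the force, the opening and the grip force at its end, in the units of the state.
- env.observe(): the state, without advancing time (a new reading comes with each control period).
- optics.get_image(name): name is "scene" or "top" or "wrist"; returns the picture (400x640x3 uint8, red, green, blue); there is no depth.
- optics.calibration(name): a dict with "fov_y" (degrees; the focal length in pixels is half the picture's height over the tangent of half this angle, whatever the lens; pixels are square), "cx", "cy" (the principal point, pixels), "T" (4x4, takes a point from camera to world coordinates). Camera axes: x right, y down, z forward; pixel columns grow to the right and rows downward; lengths in m; the calibration is good to about 2 mm. A picture is of the moment at which its call begins: read the wrist's pose just before it. calibration takes no time and is no camera call; for the wrist camera it gives the pose at the moment of the call.
- env.close_job(): hands the job in; it is judged then, once.
The state is a dict: "time_s": time; "q": joint angles; "qvel": joint speeds; "joint_efforts": joint torques, N m; "position": TCP position; "tool_rot": TCP orientation; "ft_force": force on the tool from outside, world axes, zero at the start; "wrist_torque": the same for the moment, N m; "grip_width": finger opening in m; "gripper_force": force on a finger pad.
Only numpy, scipy, OpenCV 4.12 (cv2) and the standard library are available. Lean on these libraries where they do the work, as an engineer would, in place of code of your own. Each camera call takes 0.05 s, during which the arm holds its last target. There are 200 camera calls.

### The job

Clear the welding table: stack all the closed steel boxes lying about (three to five of them) into one straight column in the middle of the dark base plate, deep boxes below shallow ones, each flat and square with its long side along the plate's long side. Also lay the black L-shaped corner gauge inside the open drawer of the green cabinet and slide that drawer fully shut. Leave the other things on the table where they are.

Things in the scene. Friction and masses are not known exactly. Their poses are not given: they have to be found in the camera images.
- plate: dark steel base plate lying fixed on the table, 110 mm (its x) by 80 mm (its y), 10 mm thick; origin at the centre of its underside, z up; its yaw varies
- deep1: closed welded sheet-steel box, plain grey, 84 mm (its x) by 56 mm (its y) and 50 mm high, about 0.4 kg; origin at the centre of its underside, z up; it starts flat on the table; may be absent
- deep2: closed welded sheet-steel box, plain grey, 84 mm (its x) by 56 mm (its y) and 50 mm high, about 0.4 kg; origin at the centre of its underside, z up; it starts flat on the table; may be absent
- shallow1: closed welded sheet-steel box, plain grey, 84 mm (its x) by 56 mm (its y) and 34 mm high, about 0.32 kg; origin at the centre of its underside, z up; it starts flat on the table; may be absent
- shallow2: closed welded sheet-steel box, plain grey, 84 mm (its x) by 56 mm (its y) and 34 mm high, about 0.32 kg; origin at the centre of its underside, z up; it starts flat on the table; may be absent
- shallow3: closed welded sheet-steel box, plain grey, 84 mm (its x) by 56 mm (its y) and 34 mm high, about 0.32 kg; origin at the centre of its underside, z up; it starts flat on the table; may be absent
- gauge: flat black L-shaped corner gauge, 20 mm thick, 0.15 kg, legs 24 mm wide and 76 mm long over all; origin at the centre of its 76 x 76 mm outline, underside, z up. One leg runs along its x, centre line y = -26 mm; the other along its y, centre line x = -26 mm; the quadrant x, y > -14 mm is empty. Starts flat on the table
- cab_drawer0 (a joint): opening of the top drawer of the small green steel cabinet with two grey drawer fronts, in m: 0 is fully shut, 0.166 fully open; it starts 0.13 to 0.163 open; it slides with about 1 N of friction plus light damping and stays where it is left
- drawer_floor (a point): centre of the top drawer's inner floor, 75 mm above the table; moves with the drawer. x points level into the cabinet (the way it shuts), y left, z up. Inside 195 mm (x) by 158 mm (y), walls 6 mm thick, 33 mm high, inner front face at x = -97 mm; the front panel is 15 mm thick, 194 mm wide, and reaches about 42 mm over the floor
- cab_drawer0_handle (a point): middle of the top drawer's round steel bar handle (about 10 mm thick, 100 mm long along y), 35 mm in front of the drawer's front panel and 96 mm above the table; same axes as drawer_floor
- cab: the fixed cabinet, 240 mm deep (x, front at x = -120 mm), 200 mm wide (y) and 130 mm high, a 45 mm thick black binder on top, set back; origin at the centre of its underside, x pointing from its front to its back. With the drawer open by q, the open part reaches from x = -105 mm - q + 6 mm to the top board's front edge at x = -105 mm
- spray: grey spray can with a paper label, 56 mm wide, 190 mm tall, standing; a bystander; origin at its underside or middle
- tiptin: small brass tin, 36 mm wide, 30 mm high, standing; a bystander; origin at its underside or middle
- hammer: hammer lying flat; a bystander; origin at its underside or middle
- tape: black tape measure 70 x 35 x 60 mm, upright; a bystander; origin at its underside or middle

How it is judged (in metres and radians):
At the end, for the whole second after the job is handed in: All boxes at rest in one upright column (0.06 rad), centres within 10 mm of the plate's, long axes within 0.12 rad of its own, shallow boxes above deep ones; gauge at rest in the top drawer, under 35 mm over its floor; drawer within 6 mm of shut (horizontal distance between each of deep1, deep2, shallow1, shallow2, shallow3 and plate below 0.01 m and angle between the x axis of each of deep1, deep2, shallow1, shallow2, shallow3 and the x axis of plate, either way round below 0.12 rad and angle between each of deep1, deep2, shallow1, shallow2, shallow3's own z axis and vertical below 0.06 rad and height (world z) of each of deep1, deep2, shallow1, shallow2, shallow3 above 0.005 m and linear speed of each of deep1, deep2, shallow1, shallow2, shallow3, gauge below 0.02 m/s and z of each of shallow1, shallow2, shallow3 in the frame of deep1 above 0.02 m and z of each of shallow1, shallow2, shallow3 in the frame of deep2 above 0.02 m and x of gauge in the frame of drawer_floor between -0.1 and 0.1 m and y of gauge in the frame of drawer_floor between -0.08 and 0.08 m and z of gauge in the frame of drawer_floor between -0.01 and 0.035 m and value of joint cab_drawer0 below 0.006 m); the robot touches nothing.
It fails at once if one of the other things on the table is moved more than 60 mm (distance of any of spray, tiptin, hammer, tape from where it was at the start of the episode above 0.06 m).
Of deep1, deep2, shallow1, shallow2, shallow3 only 3 to 5 are there at a start; the rules pass over those that are not, and their reading is None.
At some moment in a run one of gauge may be knocked a few centimetres aside while the robot is not near it.
Once in a run the grip may slacken for a moment while it holds something.
It also fails if it takes over 210 s, if anything falls off the work surface, if the arm or the gripper's body presses on something with over 40 N, if the wrist force passes 120 N, or if a joint passes its speed limit or range.

## Working session

There is one attempt and no reset: what is moved stays moved. The work goes in short steps, Python scripts to look and compute and a shell command to move; the robot and the scene stay as the last step left them, time stands still between calls to the robot, and variables do not carry over. Pictures are saved under pics/ and viewed, at most 14 in all, crops included, and the job is handed in when it is done.

```bash
ls; mkdir -p pics; python3 - <<'E'
from rig import env, optics
import cv2
for n in("scene","top"):
    cv2.imwrite(f"pics/{n}0.png",cv2.cvtColor(optics.get_image(n),cv2.COLOR_RGB2BGR)); c=optics.calibration(n); print(n,c)
s=env.observe();print(s)
E
```

```text
pics
scene {'fov_y': 57.59064927799399, 'cx': 315.870563882133, 'cy': 200.3456256364196, 'T': array([[-1.87837328e-01,  7.96825393e-01, -5.74270347e-01,
         1.15474093e+00],
       [ 9.82200137e-01,  1.52487412e-01, -1.09683544e-01,
         1.29552954e-01],
       [ 1.70365688e-04, -5.84651077e-01, -8.11284838e-01,
         8.20985302e-01],
       [ 0.00000000e+00,  0.00000000e+00,  0.00000000e+00,
         1.00000000e+00]])}
top {'fov_y': 47.858461784799495, 'cx': 315.67632471923247, 'cy': 198.46407270805338, 'T': array([[ 1.15976978e-01, -9.71094419e-01,  2.08626390e-01,
         3.65459523e-01],
       [-9.93251734e-01, -1.13267810e-01,  2.49278009e-02,
         1.66101910e-02],
       [-5.76594098e-04, -2.10109575e-01, -9.77677674e-01,
         1.33418695e+00],
       [ 0.00000000e+00,  0.00000000e+00,  0.00000000e+00,
         1.00000000e+00]])}
{'time_s': 0.1, 'q': array([-8.68786026e+01,  2.18388338e+01,  7.43810479e+01,  8.40531619e-04,
        8.38577173e+01, -1.23356290e+01]), 'qvel': array([-0.05739803, -0.09992026, -0.19647536, -0.0843952 , -0.02604655,
       -0.09474983]), 'joint_efforts': array([ 3.31759133e-03, -4.49216723e+01, -2.31656313e+01, -1.67200919e-04,
        3.67622415e-03, -1.19689585e-05]), 'position': array([ 0.14657144, -0.52983139,  0.2307538 ]), 'tool_rot': array([[ 9.63831049e-01,  2.66513988e-01, -5.91829645e-05],
       [ 2.66513822e-01, -9.63830147e-01,  1.35314349e-03],
       [ 3.03589341e-04, -1.31997478e-03, -9.99999083e-01]]), 'ft_force': array([ 0.5090856 , -0.04954383, -0.08589329]), 'wrist_torque': array([0.00742612, 0.00829717, 0.05552564]), 'gripper_force': 0.0, 'grip_width': 0.08519999031570175}
```

View pics/top0.png

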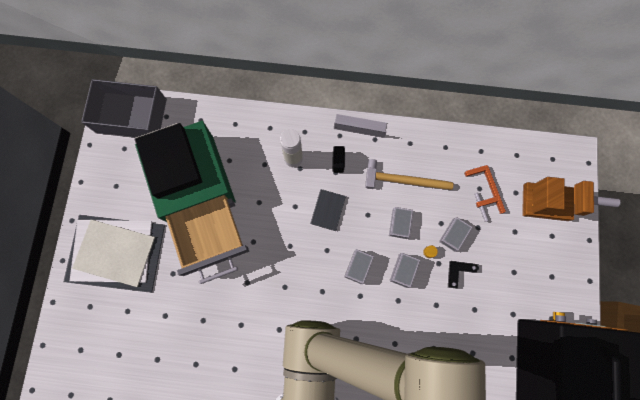

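View pics/scene0.png

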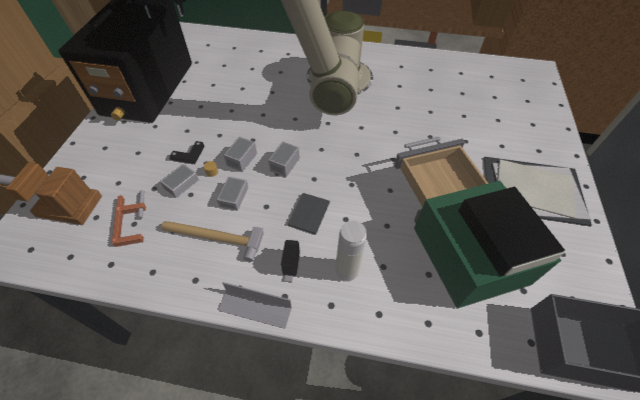

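The top view shows the plate at (329,210), four boxes at about (402,222), (459,234), (360,266) and (410,270), the gauge at (461,272), and the drawer at (205,235). I'll enlarge both areas.

```bash
python3 - <<'E'
import cv2
t=cv2.imread("pics/top0.png"); s=cv2.imread("pics/scene0.png")
def crop(im,x0,y0,w,h,k,f):
    c=cv2.resize(im[y0:y0+h,x0:x0+w],None,fx=k,fy=k,interpolation=cv2.INTER_CUBIC)
    for i in range(0,w,20): cv2.putText(c,str(x0+i),(i*k,10),0,.35,(0,0,255),1); cv2.line(c,(i*k,12),(i*k,18),(0,0,255),1)
    for i in range(0,h,20): cv2.putText(c,str(y0+i),(0,i*k+4),0,.35,(0,0,255),1); cv2.line(c,(24,i*k),(30,i*k),(0,0,255),1)
    cv2.imwrite(f,c)
crop(t,305,185,190,110,4,"pics/ct.png")
crop(t,125,115,150,180,3,"pics/cc.png")
crop(s,150,125,190,115,4,"pics/cs.png")
E
```

```text
(no output)
```

View pics/ct.png

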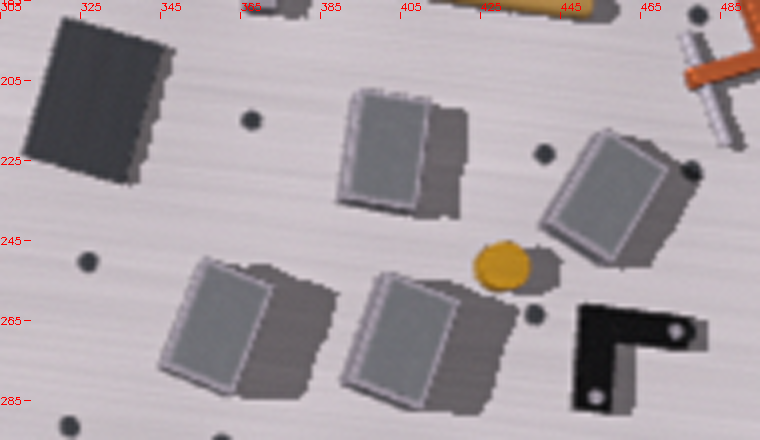

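View pics/cc.png

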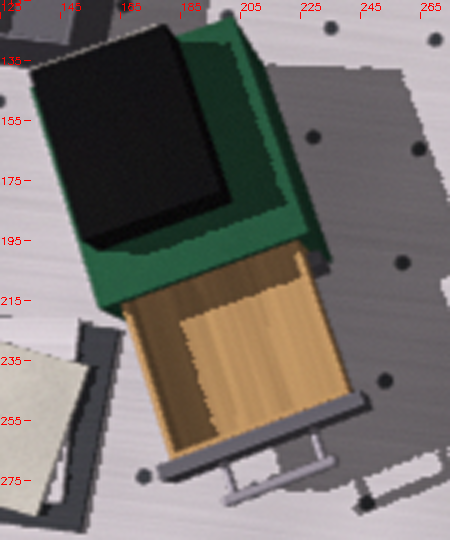

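View pics/cs.png

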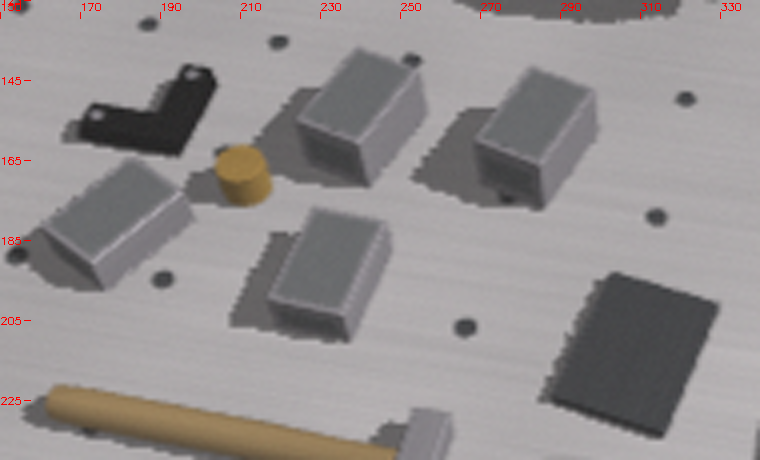

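```bash
cat > h.py <<'E'
import numpy as np, cv2
from rig import env, optics
from scipy.optimize import least_squares
def proj(cal,P):
    T=cal["T"]; P=(np.atleast_2d(P)-T[:3,3])@T[:3,:3]; f=200/np.tan(np.radians(cal["fov_y"]/2))
    return P[:,:2]/P[:,2:]*f+[cal["cx"],cal["cy"]]
def R2(a): return np.array([[np.cos(a),-np.sin(a)],[np.sin(a),np.cos(a)]])
def rect(p,L,W,z):  # short edge first
    c=np.array([[L/2,W/2],[L/2,-W/2],[-L/2,-W/2],[-L/2,W/2]])@R2(p[2]).T+p[:2]
    return np.c_[c,np.full(4,z)]
E
cat > m.py <<'E'
from h import *
ct=lambda a:(np.array(a)+.5)/4-.5+[305,185]
cs=lambda a:(np.array(a)+.5)/4-.5+[150,125]
cc=lambda a:(np.array(a)+.5)/3-.5+[125,115]
T=optics.calibration("top");S=optics.calibration("scene")
O={"plate":(.11,.08,.01,[(65,17),(165,45),(127,183),(22,153)],[(612,272),(720,303),(664,434),(553,402)]),
"A":(.084,.056,.05,[(206,258),(272,288),(230,394),(165,364)],[(532,66),(597,92),(541,163),(475,140)]),
"B":(.084,.056,.05,[(385,273),(459,300),(420,408),(347,377)],[(360,47),(423,75),(357,140),(297,118)]),
"C":(.084,.056,.034,[(357,90),(430,98),(415,208),(342,200)],[(313,207),(389,222),(350,308),(270,296)]),
"D":(.084,.056,.034,[(605,130),(667,168),(612,263),(545,222)],[(135,157),(186,195),(95,265),(42,227)])}
im=cv2.imread("pics/top0.png");im=cv2.resize(im,None,fx=4,fy=4,interpolation=cv2.INTER_CUBIC)
for n,(L,W,z,a,b) in O.items():
    r={}
    for k,f in (("top",lambda p:proj(T,rect(p,L,W,z))-ct(a)),("scene",lambda p:proj(S,np.roll(rect(p,L,W,z),-2,0))-cs(b))):
        r[k]=least_squares(lambda p:f(p).ravel(),[.5,-.1,0])
        print(n,k,r[k].x.round(4)[:2],np.degrees(r[k].x[2]).round(1),"rms",np.sqrt(2*r[k].cost/8).round(2))
    p=(r["top"].x+r["scene"].x)/2
    for zz,col in((z,(0,0,255)),(0,(255,0,0))):
        q=(proj(T,rect(p,L,W,zz))+.5)*4-.5
        cv2.polylines(im,[q.round().astype(int)],True,col,1)
G=[(580,303),(693,320),(690,348),(615,343),(610,412),(572,409)]
g=np.array([[-38,-38],[-38,38],[-14,38],[-14,-14],[38,-14],[38,-38]])/1000
gf=lambda p:proj(T,np.c_[g@R2(p[2]).T+p[:2],np.full(6,.02)])
r=least_squares(lambda p:(gf(p)-ct(G)).ravel(),[.4,-.2,np.pi]);print("gauge",r.x,np.degrees(r.x[2]),(2*r.cost/12)**.5)
p=r.x
cv2.polylines(im,[((gf(p)+.5)*4).astype(int)],True,(0,255,0),1)
C=[(99,312),(307,233),(160,478),(370,407),(160,463),(362,393),(282,482)]
def cf(p,cal=T):
    q=p[3];c=np.array([[-105,100,130],[-105,-100,130],[-120-1e3*q,97,117],[-120-1e3*q,-97,117],[-105-1e3*q,97,117],[-105-1e3*q,-97,117],[-155-1e3*q,0,101]])/1000
    return proj(cal,np.c_[c[:,:2]@R2(p[2]).T+p[:2],c[:,2]])
r=least_squares(lambda p:(cf(p)-cc(C)).ravel(),[.7,.4,.3,.15]);print("cab",r.x,np.degrees(r.x[2]),(2*r.cost/14)**.5);print((cf(r.x)-cc(C)).round(1));print(cf(r.x,S).round())
np.save("cab.npy",r.x)
cv2.imwrite("pics/ov.png",im[740:1190,1220:1990])
E
python3 m.py
```

```text
plate top [0.6194 0.0089] -9.7 rms 0.23
plate scene [0.6229 0.0093] -8.7 rms 0.39
A top [ 0.46   -0.0953] -16.5 rms 0.87
A scene [ 0.4619 -0.0969] -16.1 rms 0.5
B top [ 0.4657 -0.2254] -15.5 rms 0.57
B scene [ 0.4666 -0.2282] -17.4 rms 0.74
C top [ 0.6027 -0.206 ] -2.2 rms 0.52
C scene [ 0.6025 -0.2079] -1.4 rms 0.74
D top [ 0.587 -0.368] -27.0 rms 0.46
D scene [ 0.5913 -0.3691] -27.0 rms 0.43
gauge [ 0.47010606 -0.39647692  3.11219278] 178.31551141397563 0.6335014285832681
cab [0.65858489 0.42432814 0.47691184 0.14969573] 27.325035687510304 0.8303345148218894
[[ 0.4 -0.7]
 [ 1.2  0.2]
 [ 0.4  1.4]
 [-0.7 -0.6]
 [-1.2  1.1]
 [ 0.2 -1.2]
 [-0.3 -0.2]]
[[500. 179.]
 [425. 198.]
 [462. 138.]
 [397. 152.]
 [465. 141.]
 [399. 156.]
 [423. 140.]]
```

View pics/ov.png

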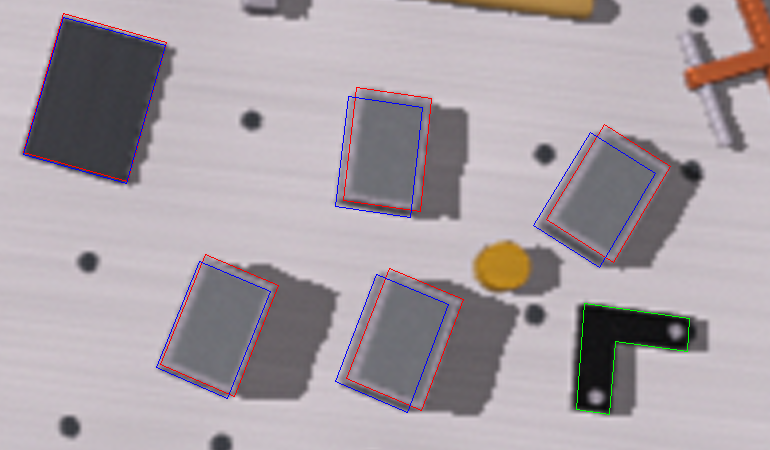

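Overlays agree with the image: A and B are deep, C and D shallow. The gauge goes first.

```bash
cat > go.py <<'E'
import sys,numpy as np
from rig import env
# go.py x y z yaw : rolls (units) and shift (units) in present frame / after-roll frame
x,y,z,w=map(float,sys.argv[1:5]); s=env.observe(); R=s["tool_rot"]; p=s["position"]
yaw=np.degrees(np.arctan2(R[1,0],R[0,0])); d=(yaw-w+90)%180-90
a=np.radians(-d); Z=np.array([[np.cos(a),-np.sin(a),0],[np.sin(a),np.cos(a),0],[0,0,1]])
D=np.array([x,y,z])-p
print("t",round(s["time_s"],1),"p",p.round(4),"yaw",yaw.round(2),"q6",s["q"][5].round(0),"w",s["grip_width"].round(4),"gf",s["gripper_force"].round(1),"f",s["ft_force"].round(1))
print("roll",(d/5).round(2),"now",(R.T@D/.04).round(2),"after",((Z@R).T@D/.04).round(2))
E
python3 go.py .469 -.3705 .15 -1.7
```

```text
Traceback (most recent call last):
  File "go.py", line 8, in <module>
    print("t",round(s["time_s"],1),"p",p.round(4),"yaw",yaw.round(2),"q6",s["q"][5].round(0),"w",s["grip_width"].round(4),"gf",s["gripper_force"].round(1),"f",s["ft_force"].round(1))
                                                                                                 ^^^^^^^^^^^^^^^^^^^^^
AttributeError: 'float' object has no attribute 'round'
```

```bash
sed -i 's/s\["grip_width"\].round(4)/round(s["grip_width"],4)/; s/s\["gripper_force"\].round(1)/round(float(s["gripper_force"]),1)/' go.py
python3 go.py .469 -.3705 .15 -1.7
```

```text
t 0.1 p [ 0.1466 -0.5298  0.2308] yaw 15.46 q6 -12.0 w 0.0852 gf 0.0 f [ 0.5 -0.  -0.1]
roll 3.43 now [ 8.83 -1.69  2.02] after [ 7.94 -4.22  2.03]
```

```bash
python3 -m jog '[{"linear":[0,0,0],"roll":0.86},{"linear":[0,0,0],"roll":0.86},{"linear":[0,0,0],"roll":0.86},{"linear":[0,0,0],"roll":0.85},{"linear":[0.8,-0.5,0],"roll":0},{"linear":[0.8,-0.5,0],"roll":0},{"linear":[0.8,-0.5,0],"roll":0},{"linear":[0.8,-0.5,0],"roll":0},{"linear":[0.8,-0.5,0],"roll":0},{"linear":[0.8,-0.5,0],"roll":0},{"linear":[0.8,-0.5,0],"roll":0},{"linear":[0.8,-0.5,0],"roll":0}]' 0.3
python3 -m jog '[{"linear":[0.8,-0.1,0],"roll":0},{"linear":[0.7,-0.1,0],"roll":0},{"linear":[0,0,0],"roll":0},{"linear":[0,0,0],"roll":0},{"linear":[0,0,0],"roll":0}]'
python3 go.py .469 -.3705 .003 -1.7
python3 - <<'E'
from h import *
import pickle
pickle.dump(optics.calibration("wrist"),open("w1.pkl","wb"))
cv2.imwrite("pics/w1.png",optics.get_image("wrist")[...,::-1])
E
```

```text
time_s: 1.1
position: [0.4086, -0.3763, 0.2311]
tool_rot: [[1.0, -0.03, -0.0], [-0.03, -1.0, 0.001], [-0.0, -0.001, -1.0]]
ft_force: [0.0, -1.2, 0.1]
grip_width: 0.0553
gripper_force: 0.0
time_s: 1.52
position: [0.4669, -0.3715, 0.2309]
tool_rot: [[1.0, -0.03, -0.001], [-0.03, -1.0, 0.001], [-0.001, -0.001, -1.0]]
ft_force: [-0.3, 0.2, 0.2]
grip_width: 0.0554
gripper_force: 0.0
t 1.5 p [ 0.4669 -0.3715  0.2309] yaw -1.69 q6 42.0 w 0.0554 gf 0.0 f [-0.3  0.2  0.2]
roll 0.0 now [ 0.06 -0.02  5.7 ] after [ 0.06 -0.02  5.7 ]
```

View pics/w1.png

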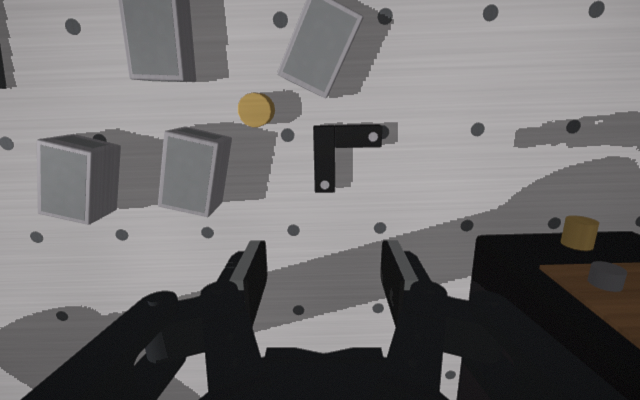

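The wrist view shows the gauge at (314–382, 124–192), with boxes A (65,180), B (195,170), C (155,40) and D (320,45). I'll fit these to refine the poses.

```bash
python3 - <<'E'
from h import *
import pickle
W=pickle.load(open("w1.pkl","rb")); print(W["fov_y"],W["cx"],W["cy"])
def fit(n,model,pts,x0):
    r=least_squares(lambda p:(proj(W,model(p))-np.array(pts)).ravel(),x0); print(n,r.x[:2].round(4),np.degrees(r.x[2]).round(1),"rms",np.sqrt(2*r.cost/len(pts)/2).round(2))
g=np.array([[-38,-38],[-38,38],[-14,38],[-14,-14],[38,-14],[38,-38]])/1000
fit("gauge",lambda p:np.c_[g@R2(p[2]).T+p[:2],np.full(6,.02)],[(314,126),(382,125),(382,147),(335,147),(335,192),(315,192)],[.47,-.39,3.11])
fit("A",lambda p:rect(p,.084,.056,.05),[(38,140),(90,149),(88,223),(38,212)],[.46,-.1,-.28])
fit("B",lambda p:rect(p,.084,.056,.05),[(170,128),(219,141),(207,215),(160,205)],[.46,-.22,-.28])
fit("D",lambda p:rect(p,.084,.056,.034),[(314,0),(362,16),(327,96),(279,75)],[.59,-.36,-.47])
E
```

```text
64.38042680870338 323.46652751400217 193.65131498158095
gauge [ 0.4736 -0.3993] 179.0 rms 0.48
A [ 0.4638 -0.0988] -15.2 rms 1.92
B [ 0.4694 -0.2319] -16.3 rms 2.18
D [ 0.5868 -0.3722] -25.8 rms 4.46
```

```bash
python3 -m jog '[{"linear":[0.08,0,1],"roll":0},{"linear":[0,0,1],"roll":0},{"linear":[0,0,1],"roll":0},{"linear":[0,0,1],"roll":0},{"linear":[0,0,0.9],"roll":0},{"linear":[0,0,0.5],"roll":0},{"linear":[0,0,0.25],"roll":0},{"linear":[0,0,0],"roll":0},{"linear":[0,0,0],"roll":0}]'
python3 -m jog '[{"linear":[0,0,0],"roll":0},{"linear":[0,0,0],"roll":0},{"linear":[0,0,0],"roll":0},{"linear":[0,0,0],"roll":0},{"linear":[0,0,0],"roll":0},{"linear":[0,0,0],"roll":0},{"linear":[0,0,0],"roll":0}]' -1 40
```

```text
time_s: 2.32
position: [0.4705, -0.3724, 0.0064]
tool_rot: [[1.0, -0.03, 0.001], [-0.03, -1.0, -0.001], [0.001, 0.001, -1.0]]
ft_force: [0.2, -0.1, 0.8]
grip_width: 0.0557
gripper_force: 0.0
time_s: 2.9
position: [0.4711, -0.3722, 0.0071]
tool_rot: [[1.0, -0.029, 0.002], [-0.029, -1.0, -0.002], [0.002, 0.002, -1.0]]
ft_force: [0.2, 1.1, 7.3]
grip_width: 0.0228
gripper_force: 40.6
```

```bash
python3 -m jog '[{"linear":[0,0,-0.5],"roll":0},{"linear":[0,0,-1],"roll":0},{"linear":[0,0,-1],"roll":0},{"linear":[0,0,-1],"roll":0},{"linear":[0,0,-1],"roll":0},{"linear":[0,0,-1],"roll":0},{"linear":[0,0,0],"roll":0},{"linear":[0,0,0],"roll":0}]'
python3 - <<'E'
import numpy as np
c=np.load("cab.npy");a=c[2];R=np.array([[np.cos(a),-np.sin(a)],[np.sin(a),np.cos(a)]])
print(R@[-.179,.026]+c[:2], R@[-.325,0]+c[:2],R@[-.305,0]+c[:2],R@[-.155,0]+c[:2])
E
python3 go.py .488 .365 .22 27.3
```

```text
time_s: 3.57
position: [0.4709, -0.3718, 0.228]
tool_rot: [[1.0, -0.029, 0.003], [-0.029, -1.0, -0.004], [0.004, 0.004, -1.0]]
ft_force: [0.1, 0.5, -2.4]
grip_width: 0.0227
gripper_force: 39.6
[0.48762331 0.36525921] [0.36984945 0.27514086] [0.38761778 0.28432161] [0.52088029 0.35317728]
t 3.6 p [ 0.4709 -0.3718  0.228 ] yaw -1.68 q6 42.0 w 0.0227 gf 39.6 f [ 0.1  0.5 -2.4]
roll -5.8 now [ -0.11 -18.43   0.13] after [  8.83 -16.17   0.17]
```

```bash
python3 -m jog '[{"linear":[0,-0.8,0],"roll":0},{"linear":[0,-0.9,0],"roll":0},{"linear":[0,-0.9,0],"roll":0},{"linear":[0,-0.9,0],"roll":0},{"linear":[0,-0.9,0],"roll":0},{"linear":[0,-0.9,0],"roll":0},{"linear":[0,-0.9,0],"roll":0},{"linear":[0,-0.9,0],"roll":0},{"linear":[0,-0.9,0],"roll":0},{"linear":[0,-0.9,0],"roll":0},{"linear":[0,-0.9,0],"roll":0},{"linear":[0,-0.9,0],"roll":0}]'
python3 -m jog '[{"linear":[0,-0.9,0],"roll":0},{"linear":[0,-0.9,0],"roll":0},{"linear":[0,-0.9,0],"roll":0},{"linear":[0,-0.8,0],"roll":0},{"linear":[0,0,0],"roll":-0.97},{"linear":[0,0,0],"roll":-0.97},{"linear":[0,0,0],"roll":-0.97},{"linear":[0,0,0],"roll":-0.97},{"linear":[0,0,0],"roll":-0.97},{"linear":[0,0,0],"roll":-0.97},{"linear":[0,0,0],"roll":0},{"linear":[0,0,0],"roll":0}]'
python3 go.py .488 .365 .15 27.3
python3 - <<'E'
from h import *
import pickle
pickle.dump(optics.calibration("wrist"),open("w2.pkl","wb"))
cv2.imwrite("pics/w2.png",optics.get_image("wrist")[...,::-1])
E
```

```text
time_s: 4.57
position: [0.4821, 0.0581, 0.224]
tool_rot: [[1.0, -0.03, -0.003], [-0.03, -1.0, 0.0], [-0.003, -0.0, -1.0]]
ft_force: [0.1, -0.1, -0.7]
grip_width: 0.023
gripper_force: 39.7
time_s: 5.57
position: [0.4868, 0.1961, 0.2242]
tool_rot: [[0.889, 0.458, -0.002], [0.458, -0.889, -0.0], [-0.002, -0.001, -1.0]]
ft_force: [0.4, 0.6, -1.3]
grip_width: 0.0231
gripper_force: 39.8
t 5.6 p [0.4868 0.1961 0.2242] yaw 27.26 q6 72.0 w 0.0231 gf 39.8 f [ 0.4  0.6 -1.3]
roll -0.01 now [ 1.96 -3.74  1.85] after [ 1.97 -3.74  1.85]
```

View pics/w2.png

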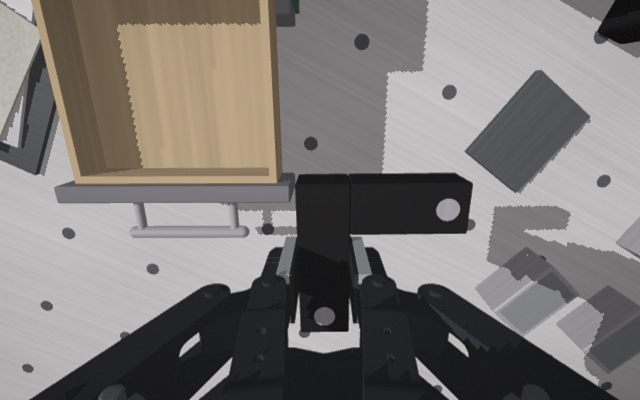

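The drawer is clear and empty. The front panel runs (57,188)–(293,180), the handle (131–248, 231), and the gauge hangs straight in the fingers.

```bash
python3 - <<'E'
from h import *
import pickle
W=pickle.load(open("w2.pkl","rb")); f=200/np.tan(np.radians(W["fov_y"]/2))
def bp(u,v,z):
    d=W["T"][:3,:3]@[(u-W["cx"])/f,(v-W["cy"])/f,1]; o=W["T"][:3,3]; return (o+d*(z-o[2])/d[2])[:2]
c=np.load("cab.npy")
for n,u,v,z in(("hl",131,231,.096),("hr",248,231,.096),("pl",57,187,.117),("pr",293,180,.117),("inner L",75,183,.108),("inner R",280,178,.108)):
    w=bp(u,v,z); print(n,w.round(4),"cab",(R2(c[2]).T@(w-c[:2])).round(4))
E
```

```text
hl [0.3671 0.3328] cab [-0.301   0.0525]
hr [0.4166 0.237 ] cab [-0.301  -0.0553]
pl [0.3918 0.3899] cab [-0.2528  0.0919]
pr [0.4851 0.2219] cab [-0.247  -0.1003]
inner L [0.3963 0.3831] cab [-0.2519  0.0838]
inner R [0.4792 0.232 ] cab [-0.2477 -0.0885]
```

```bash
python3 -m jog '[{"linear":[0.5,-0.9,0],"roll":0},{"linear":[0.5,-0.9,0],"roll":0},{"linear":[0.5,-0.9,0],"roll":0},{"linear":[0.45,-0.97,0],"roll":0},{"linear":[0,0,0],"roll":0},{"linear":[0,0,0],"roll":0},{"linear":[0,0,0.9],"roll":0},{"linear":[0,0,0.9],"roll":0},{"linear":[0,0,0.8],"roll":0},{"linear":[0,0,0.4],"roll":0},{"linear":[0,0,0.2],"roll":0},{"linear":[0,0,0],"roll":0}]'
python3 go.py .488 .365 .084 27.3
```

```text
time_s: 6.62
position: [0.4888, 0.3601, 0.0959]
tool_rot: [[0.889, 0.459, -0.003], [0.459, -0.889, -0.001], [-0.003, 0.0, -1.0]]
ft_force: [-0.2, -0.3, -0.8]
grip_width: 0.0231
gripper_force: 40.0
t 6.6 p [0.4888 0.3601 0.0959] yaw 27.29 q6 88.0 w 0.0231 gf 40.0 f [-0.2 -0.3 -0.8]
roll -0.0 now [ 0.04 -0.12  0.3 ] after [ 0.04 -0.12  0.3 ]
```

```bash
python3 -m jog '[{"linear":[0,0,0.13],"roll":0},{"linear":[0,0,0.13],"roll":0},{"linear":[0,0,0],"roll":0},{"linear":[0,0,0],"roll":0}]'
python3 -m jog '[{"linear":[0,0,0],"roll":0},{"linear":[0,0,0],"roll":0},{"linear":[0,0,0],"roll":0},{"linear":[0,0,0],"roll":0},{"linear":[0,0,-1],"roll":0},{"linear":[0,0,-1],"roll":0},{"linear":[0,0,-1],"roll":0},{"linear":[0,0,-1],"roll":0},{"linear":[0,0,0],"roll":0},{"linear":[0,0,0],"roll":0}]' 0.2
python3 go.py .366 .273 .09 27.3
```

```text
time_s: 6.95
position: [0.4893, 0.3613, 0.0875]
tool_rot: [[0.888, 0.46, 0.001], [0.46, -0.888, 0.0], [0.001, 0.0, -1.0]]
ft_force: [1.1, -0.3, -1.1]
grip_width: 0.0231
gripper_force: 40.0
time_s: 7.78
position: [0.4896, 0.3616, 0.2494]
tool_rot: [[0.888, 0.46, 0.005], [0.46, -0.888, 0.002], [0.005, 0.0, -1.0]]
ft_force: [0.1, 0.2, -1.4]
grip_width: 0.0512
gripper_force: 0.0
t 7.8 p [0.4896 0.3616 0.2494] yaw 27.41 q6 88.0 w 0.0512 gf 0.0 f [ 0.1  0.2 -1.4]
roll 0.02 now [-3.78  0.54  3.96] after [-3.78  0.55  3.96]
```

```bash
python3 -m jog '[{"linear":[-0.8,0.11,0],"roll":0},{"linear":[-0.8,0.11,0],"roll":0},{"linear":[-0.8,0.11,0],"roll":0},{"linear":[-0.8,0.11,0],"roll":0},{"linear":[-0.75,0.11,0],"roll":0},{"linear":[0,0,0],"roll":0},{"linear":[0,0,0.9],"roll":0},{"linear":[0,0,0.9],"roll":0},{"linear":[0,0,0.9],"roll":0},{"linear":[0,0,0.9],"roll":0},{"linear":[0,0,0.5],"roll":0},{"linear":[0,0,0],"roll":0}]' -1
python3 go.py .521 .353 .085 27.3
python3 - <<'E'
from h import *
cv2.imwrite("pics/w3.png",optics.get_image("wrist")[...,::-1])
E
```

```text
time_s: 8.78
position: [0.3566, 0.268, 0.0787]
tool_rot: [[0.888, 0.46, -0.009], [0.46, -0.888, -0.004], [-0.01, -0.001, -1.0]]
ft_force: [-0.8, -0.1, 0.6]
grip_width: -0.0001
gripper_force: 0.0
t 8.8 p [0.3566 0.268  0.0787] yaw 27.39 q6 84.0 w -0.0001 gf 0.0 f [-0.8 -0.1  0.6]
roll 0.02 now [ 4.62  0.   -0.2 ] after [ 4.62 -0.   -0.2 ]
```

View pics/w3.png

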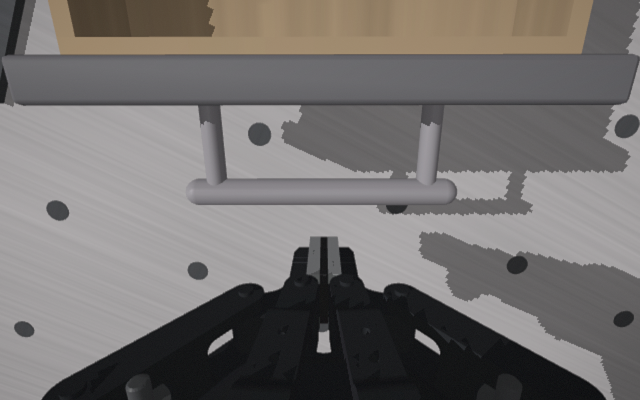

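```bash
python3 -m jog '[{"linear":[0.3,0,-0.1],"roll":0},{"linear":[0.3,0,-0.1],"roll":0},{"linear":[0.3,0,0],"roll":0},{"linear":[0.35,0,0],"roll":0},{"linear":[0.35,0,0],"roll":0},{"linear":[0.35,0,0],"roll":0},{"linear":[0.35,0,0],"roll":0},{"linear":[0.35,0,0],"roll":0},{"linear":[0.35,0,0],"roll":0},{"linear":[0.3,0,0],"roll":0},{"linear":[0.3,0,0],"roll":0},{"linear":[0.2,0,0],"roll":0}]'
python3 -m jog '[{"linear":[0.1,0,0],"roll":0},{"linear":[0.1,0,0],"roll":0},{"linear":[0.1,0,0],"roll":0},{"linear":[0,0,0],"roll":0}]'
python3 go.py .521 .353 .085 27.3
```

```text
time_s: 9.83
position: [0.495, 0.3396, 0.0925]
tool_rot: [[0.888, 0.46, 0.002], [0.46, -0.888, 0.001], [0.002, 0.0, -1.0]]
ft_force: [-1.3, -0.3, 0.5]
grip_width: -0.0001
gripper_force: 0.2
time_s: 10.17
position: [0.505, 0.3447, 0.0912]
tool_rot: [[0.888, 0.46, 0.001], [0.46, -0.888, 0.0], [0.001, 0.0, -1.0]]
ft_force: [-0.3, -0.2, -0.5]
grip_width: 0.0004
gripper_force: 0.0
t 10.2 p [0.505  0.3447 0.0912] yaw 27.41 q6 86.0 w 0.0004 gf 0.0 f [-0.3 -0.2 -0.5]
roll 0.02 now [0.45 0.   0.16] after [0.45 0.   0.16]
```

```bash
python3 -m jog '[{"linear":[0.08,0,0],"roll":0},{"linear":[0.08,0,0],"roll":0},{"linear":[0.05,0,0],"roll":0},{"linear":[0,0,0],"roll":0},{"linear":[0,0,0],"roll":0}]'
python3 - <<'E'
from h import *
import pickle
pickle.dump(optics.calibration("wrist"),open("w4.pkl","wb"))
cv2.imwrite("pics/w4.png",optics.get_image("wrist")[...,::-1])
E
```

```text
time_s: 10.58
position: [0.5093, 0.3471, 0.0909]
tool_rot: [[0.888, 0.461, -0.007], [0.461, -0.888, -0.004], [-0.008, 0.0, -1.0]]
ft_force: [-12.2, -8.1, 8.3]
grip_width: 0.0
gripper_force: 7.5
```

View pics/w4.png

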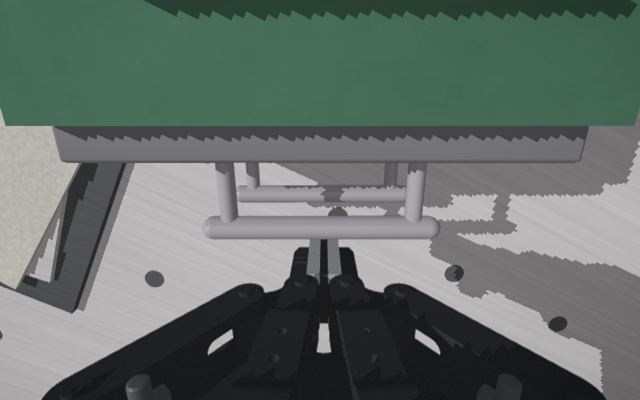

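The drawer is shut against 15 N. Backing off, then measuring the plate and boxes from above by flood-fill.

```bash
python3 -m jog '[{"linear":[-0.6,0,0],"roll":0},{"linear":[-0.6,0,0],"roll":0},{"linear":[0,0,-0.9],"roll":0},{"linear":[0,0,-0.9],"roll":0},{"linear":[0,0,-0.9],"roll":0},{"linear":[0,0,-0.9],"roll":0},{"linear":[0,0,-0.5],"roll":0},{"linear":[0,0,0],"roll":0.9},{"linear":[0,0,0],"roll":0.9},{"linear":[0,0,0],"roll":0.9},{"linear":[0,0,0],"roll":0.9},{"linear":[0,0,0],"roll":0.9}]' 1
python3 -m jog '[{"linear":[0,0,0],"roll":0.9},{"linear":[0,0,0],"roll":0.9},{"linear":[0,0,0],"roll":0.9},{"linear":[0,0,0],"roll":0}]'
python3 go.py .55 .01 .25 -9.2
```

```text
time_s: 11.63
position: [0.4695, 0.3264, 0.255]
tool_rot: [[0.997, 0.082, 0.0], [0.082, -0.997, 0.0], [0.0, -0.0, -1.0]]
ft_force: [0.2, -0.4, 0.5]
grip_width: 0.0855
gripper_force: 0.0
time_s: 11.97
position: [0.4695, 0.3264, 0.255]
tool_rot: [[0.988, -0.152, 0.0], [-0.152, -0.988, 0.0], [0.0, -0.0, -1.0]]
ft_force: [-1.1, -0.2, -0.4]
grip_width: 0.0854
gripper_force: 0.0
t 12.0 p [0.4695 0.3264 0.255 ] yaw -8.75 q6 122.0 w 0.0854 gf 0.0 f [-1.1 -0.2 -0.4]
roll 0.09 now [3.19 7.51 0.12] after [3.25 7.49 0.12]
```

```bash
cat > seg.py <<'E'
from h import *
def pose(name,c0,z,cal=None,tol=6,save=None):
    cal=optics.calibration(name); im=cv2.GaussianBlur(np.ascontiguousarray(optics.get_image(name)[...,::-1]),(3,3),0)
    u,v=proj(cal,[*c0,z])[0]; m=np.zeros((402,642),np.uint8)
    n,_,_,_=cv2.floodFill(im.copy(),m,(int(round(u)),int(round(v))),0,(tol,)*3,(tol,)*3,4|(255<<8)|cv2.FLOODFILL_MASK_ONLY|cv2.FLOODFILL_FIXED_RANGE)
    c=max(cv2.findContours(m[1:-1,1:-1],cv2.RETR_EXTERNAL,cv2.CHAIN_APPROX_NONE)[0],key=cv2.contourArea)[:,0].astype(float)
    T=cal["T"];f=200/np.tan(np.radians(cal["fov_y"]/2))
    d=np.c_[(c-[cal["cx"],cal["cy"]])/f,np.ones(len(c))]@T[:3,:3].T; w=(T[:3,3]+d*((z-T[2,3])/d[:,2])[:,None])[:,:2]
    (x,y),(a,b),ang=cv2.minAreaRect((w*1000).astype(np.float32))
    if a<b: a,b,ang=b,a,ang+90
    ang=(ang+90)%180-90
    print(name,"px",c.mean(0).round(),"c",np.round([x/1000,y/1000],4),"size",round(a,1),round(b,1),"yaw",round(ang,1))
E
python3 -m jog '[{"linear":[0.4,0.93,0],"roll":0},{"linear":[0.4,0.93,0],"roll":0},{"linear":[0.4,0.93,0],"roll":0},{"linear":[0.4,0.93,0],"roll":0},{"linear":[0.4,0.93,0],"roll":0},{"linear":[0.4,0.93,0],"roll":0},{"linear":[0.4,0.93,0],"roll":0},{"linear":[0.4,0.93,0],"roll":0},{"linear":[0,0,0],"roll":0},{"linear":[0,0,0],"roll":0}]'
python3 - <<'E'
from seg import *
for t in(12,20,30): pose("wrist",(.621,.009),.01,tol=t)
pose("top",(.621,.009),.01,tol=20)
for c,z in(((.462,-.097),.05),((.467,-.228),.05),((.602,-.206),.034),((.588,-.369),.034)):
    pose("top",c,z,tol=12)
pose("wrist",(.462,-.097),.05,tol=12);pose("wrist",(.602,-.206),.034,tol=12)
E
python3 go.py .462 -.097 .25 -16.3
```

```text
time_s: 12.8
position: [0.5519, 0.0111, 0.2547]
tool_rot: [[0.989, -0.151, -0.0], [-0.151, -0.989, 0.0], [-0.0, -0.0, -1.0]]
ft_force: [0.0, 0.7, -0.1]
grip_width: 0.0854
gripper_force: 0.0
wrist px [316.  99.] c [0.622  0.0086] size 107.6 78.3 yaw -9.5
wrist px [318.  98.] c [0.6222 0.0083] size 108.6 79.5 yaw -9.4
wrist px [323.  99.] c [0.6214 0.0046] size 109.0 87.5 yaw -9.4
top px [308. 242.] c [0.4762 0.0529] size 529.3 202.7 yaw -10.2
top px [360. 266.] c [ 0.4604 -0.0956] size 70.2 42.4 yaw -15.2
top px [406. 270.] c [ 0.4649 -0.2275] size 71.8 42.3 yaw -14.3
top px [411. 222.] c [ 0.61   -0.2343] size 101.8 68.0 yaw -83.3
top px [457. 234.] c [ 0.5877 -0.3699] size 74.2 46.0 yaw -26.7
wrist px [427. 226.] c [ 0.462  -0.0967] size 76.1 46.7 yaw -15.8
wrist px [515.  83.] c [ 0.6051 -0.208 ] size 74.7 46.3 yaw -3.2
t 13.3 p [0.5514 0.0134 0.255 ] yaw -8.53 q6 88.0 w 0.0852 gf 0.0 f [ 0.6 -0.5 -0. ]
roll 1.55 now [-1.8   3.06  0.12] after [-1.37  3.28  0.13]
```

```bash
python3 -m jog '[{"linear":[0,0,0],"roll":0.75},{"linear":[0,0,0],"roll":0.75},{"linear":[-0.35,0.82,0],"roll":0},{"linear":[-0.34,0.82,0],"roll":0},{"linear":[-0.34,0.82,0],"roll":0},{"linear":[-0.34,0.82,0],"roll":0},{"linear":[0,0,0],"roll":0},{"linear":[0,0,0],"roll":0}]'
python3 - <<'E'
from seg import *
pose("wrist",(.462,-.097),.05,tol=12)
E
python3 go.py .462 -.097 .012 -15.8
```

```text
time_s: 13.97
position: [0.462, -0.0988, 0.2553]
tool_rot: [[0.96, -0.28, 0.001], [-0.28, -0.96, -0.0], [0.001, -0.0, -1.0]]
ft_force: [-0.2, -0.4, 1.1]
grip_width: 0.0853
gripper_force: 0.0
wrist px [321. 166.] c [ 0.4626 -0.0969] size 73.8 45.6 yaw -15.8
t 14.0 p [ 0.4626 -0.098   0.2552] yaw -16.15 q6 80.0 w 0.0855 gf 0.0 f [0.3 1.3 0.6]
roll -0.07 now [-0.03 -0.02  6.08] after [-0.02 -0.02  6.08]
```

```bash
python3 -m jog '[{"linear":[0,0,0.9],"roll":-0.07},{"linear":[0,0,0.9],"roll":0},{"linear":[0,0,0.9],"roll":0},{"linear":[0,0,0.9],"roll":0},{"linear":[0,0,0.9],"roll":0},{"linear":[0,0,0.9],"roll":0},{"linear":[0,0,0.5],"roll":0},{"linear":[0,0,0.15],"roll":0},{"linear":[0,0,0],"roll":0},{"linear":[0,0,0],"roll":0}]'
python3 -m jog '[{"linear":[0,0,0],"roll":0},{"linear":[0,0,0],"roll":0},{"linear":[0,0,0],"roll":0},{"linear":[0,0,0],"roll":0},{"linear":[0,0,0],"roll":0},{"linear":[0,0,0],"roll":0}]' -1 60
python3 go.py .462 -.097 .012 -15.8
python3 -m jog '[{"linear":[0,0,-0.5],"roll":0},{"linear":[0,0,-0.9],"roll":0},{"linear":[0,0,-0.9],"roll":0},{"linear":[0,0,-0.9],"roll":0},{"linear":[0,0,0],"roll":-0.6},{"linear":[0,0,0],"roll":-0.6},{"linear":[0,0,0],"roll":0}]'
python3 go.py .622 .0085 .115 -9.5
```

```text
time_s: 14.85
position: [0.4634, -0.0976, 0.0136]
tool_rot: [[0.963, -0.27, 0.001], [-0.27, -0.963, -0.0], [0.001, 0.0, -1.0]]
ft_force: [-0.5, -1.1, 0.2]
grip_width: 0.0851
gripper_force: 0.0
time_s: 15.35
position: [0.4632, -0.098, 0.0144]
tool_rot: [[0.962, -0.271, 0.003], [-0.271, -0.962, -0.001], [0.003, 0.0, -1.0]]
ft_force: [-0.4, 3.6, 8.2]
grip_width: 0.055
gripper_force: 63.7
t 15.3 p [ 0.4632 -0.098   0.0144] yaw -15.75 q6 79.0 w 0.055 gf 63.7 f [-0.4  3.6  8.2]
roll 0.01 now [-0.04 -0.02  0.06] after [-0.04 -0.02  0.06]
time_s: 15.93
position: [0.4623, -0.0978, 0.1418]
tool_rot: [[0.986, -0.167, 0.001], [-0.167, -0.986, -0.001], [0.001, 0.0, -1.0]]
ft_force: [0.9, -0.5, -4.4]
grip_width: 0.0552
gripper_force: 66.3
t 15.9 p [ 0.4623 -0.0978  0.1418] yaw -9.64 q6 73.0 w 0.0552 gf 66.3 f [ 0.9 -0.5 -4.4]
roll -0.03 now [ 3.49 -3.29  0.67] after [ 3.5  -3.28  0.67]
```

```bash
python3 -m jog '[{"linear":[0.7,-0.66,0],"roll":0},{"linear":[0.7,-0.66,0],"roll":0},{"linear":[0.7,-0.66,0],"roll":0},{"linear":[0.7,-0.66,0],"roll":0},{"linear":[0.7,-0.65,0],"roll":0},{"linear":[0,0,0],"roll":0},{"linear":[0,0,0.9],"roll":0},{"linear":[0,0,0.9],"roll":0},{"linear":[0,0,0.5],"roll":0},{"linear":[0,0,0],"roll":0},{"linear":[0,0,0],"roll":0}]'
python3 go.py .623 .0085 .0265 -9.5
```

```text
time_s: 16.85
position: [0.6223, 0.0081, 0.0484]
tool_rot: [[0.985, -0.17, -0.002], [-0.17, -0.985, 0.0], [-0.002, -0.0, -1.0]]
ft_force: [0.9, 0.5, -2.7]
grip_width: 0.0552
gripper_force: 65.9
t 16.9 p [0.6223 0.0081 0.0484] yaw -9.81 q6 90.0 w 0.0552 gf 65.9 f [ 0.9  0.5 -2.7]
roll -0.06 now [ 0.02 -0.01  0.55] after [ 0.02 -0.01  0.55]
```

```bash
python3 -m jog '[{"linear":[0.02,0,0.3],"roll":-0.06},{"linear":[0,0,0.2],"roll":0},{"linear":[0,0,0.07],"roll":0},{"linear":[0,0,0],"roll":0},{"linear":[0,0,0],"roll":0}]'
python3 -m jog '[{"linear":[0,0,0],"roll":0},{"linear":[0,0,0],"roll":0},{"linear":[0,0,0],"roll":0},{"linear":[0,0,0],"roll":0},{"linear":[0,0,0],"roll":0},{"linear":[0,0,-0.8],"roll":0},{"linear":[0,0,-0.9],"roll":0},{"linear":[0,0,-0.9],"roll":0},{"linear":[0,0,-0.9],"roll":0},{"linear":[0,0,-0.9],"roll":0},{"linear":[0,0,-0.9],"roll":0},{"linear":[0,0,0],"roll":0}]' 1
python3 - <<'E'
from seg import *
pose("wrist",(.622,.0085),.06,tol=12)
pose("top",(.622,.0085),.06,tol=12)
pose("top",(.467,-.228),.05,tol=12)
E
python3 go.py .467 -.229 .25 -15.8
```

```text
time_s: 17.27
position: [0.6237, 0.0079, 0.0264]
tool_rot: [[0.986, -0.164, 0.0], [-0.164, -0.986, -0.0], [0.0, 0.0, -1.0]]
ft_force: [0.6, -0.1, -3.7]
grip_width: 0.0552
gripper_force: 66.3
time_s: 18.27
position: [0.6255, 0.0077, 0.2462]
tool_rot: [[0.986, -0.164, 0.013], [-0.164, -0.986, -0.002], [0.013, 0.0, -1.0]]
ft_force: [-0.2, 0.2, 0.2]
grip_width: 0.0858
gripper_force: 0.0
wrist px [324. 174.] c [0.6228 0.0075] size 73.8 45.6 yaw -9.4
top px [325. 206.] c [0.6114 0.0219] size 74.9 41.8 yaw 79.9
top px [406. 270.] c [ 0.4649 -0.2275] size 71.8 42.3 yaw -14.3
t 18.4 p [0.6232 0.008  0.2376] yaw -9.44 q6 89.0 w 0.0852 gf 0.0 f [-0.7  0.2 -0.6]
roll 1.27 now [-2.88  6.48 -0.31] after [-2.15  6.76 -0.31]
```

Box A sits within 1 mm of the plate centre. Next is box B.

```bash
python3 -m jog '[{"linear":[-0.36,0.81,0],"roll":0},{"linear":[-0.36,0.81,0],"roll":0},{"linear":[-0.36,0.81,0],"roll":0},{"linear":[-0.36,0.81,0],"roll":0},{"linear":[-0.36,0.81,0],"roll":0},{"linear":[-0.36,0.81,0],"roll":0},{"linear":[-0.36,0.81,0],"roll":0},{"linear":[-0.36,0.81,0],"roll":0},{"linear":[0,0,0],"roll":0.65},{"linear":[0,0,0],"roll":0.65},{"linear":[0,0,0],"roll":0},{"linear":[0,0,0],"roll":0}]'
python3 - <<'E'
from seg import *
pose("wrist",(.467,-.229),.05,tol=12)
E
python3 go.py .467 -.229 .013 -15.8
```

```text
time_s: 19.42
position: [0.467, -0.2286, 0.2369]
tool_rot: [[0.962, -0.273, -0.002], [-0.273, -0.962, 0.002], [-0.002, -0.001, -1.0]]
ft_force: [0.1, -0.3, -0.1]
grip_width: 0.0857
gripper_force: 0.0
wrist px [323. 169.] c [ 0.4678 -0.2286] size 73.4 45.9 yaw -15.8
t 19.5 p [ 0.4672 -0.2285  0.2371] yaw -15.82 q6 67.0 w 0.0854 gf 0.0 f [0.6 0.  0.9]
roll -0.0 now [0.01 0.02 5.6 ] after [0.01 0.02 5.6 ]
```

```bash
python3 -m jog '[{"linear":[0.02,0,0.9],"roll":0},{"linear":[0,0,0.9],"roll":0},{"linear":[0,0,0.9],"roll":0},{"linear":[0,0,0.9],"roll":0},{"linear":[0,0,0.9],"roll":0},{"linear":[0,0,0.6],"roll":0},{"linear":[0,0,0.3],"roll":0},{"linear":[0,0,0.17],"roll":0},{"linear":[0,0,0],"roll":0},{"linear":[0,0,0],"roll":0}]'
python3 -m jog '[{"linear":[0,0,0],"roll":0},{"linear":[0,0,0],"roll":0},{"linear":[0,0,0],"roll":0},{"linear":[0,0,0],"roll":0},{"linear":[0,0,0],"roll":0},{"linear":[0,0,0],"roll":0}]' -1 60
python3 -m jog '[{"linear":[0,0,-0.5],"roll":0},{"linear":[0,0,-0.9],"roll":0},{"linear":[0,0,-0.9],"roll":0},{"linear":[0,0,-0.9],"roll":0},{"linear":[0,0,-0.9],"roll":0},{"linear":[0,0,0],"roll":-0.63},{"linear":[0,0,0],"roll":-0.63},{"linear":[0,0,0],"roll":0}]'
python3 go.py .622 .008 .0775 -9.5
```

```text
time_s: 20.3
position: [0.4684, -0.229, 0.0157]
tool_rot: [[0.962, -0.274, 0.0], [-0.274, -0.962, -0.0], [0.0, 0.0, -1.0]]
ft_force: [-0.4, -0.7, 0.3]
grip_width: 0.0859
gripper_force: 0.0
time_s: 20.8
position: [0.4686, -0.2293, 0.0165]
tool_rot: [[0.962, -0.275, 0.002], [-0.275, -0.962, -0.001], [0.002, 0.001, -1.0]]
ft_force: [-0.4, 0.5, 6.3]
grip_width: 0.0553
gripper_force: 64.3
time_s: 21.47
position: [0.4678, -0.2288, 0.1797]
tool_rot: [[0.986, -0.165, 0.0], [-0.165, -0.986, -0.0], [0.0, 0.0, -1.0]]
ft_force: [-0.4, 0.8, -5.4]
grip_width: 0.0553
gripper_force: 66.6
t 21.5 p [ 0.4678 -0.2288  0.1797] yaw -9.52 q6 60.0 w 0.0553 gf 66.6 f [-0.4  0.8 -5.4]
roll -0.0 now [ 2.82 -6.48  2.56] after [ 2.83 -6.47  2.56]
```

```bash
python3 -m jog '[{"linear":[0.4,-0.8,0],"roll":0},{"linear":[0.35,-0.81,0],"roll":0},{"linear":[0.35,-0.81,0],"roll":0},{"linear":[0.35,-0.81,0],"roll":0},{"linear":[0.35,-0.81,0],"roll":0},{"linear":[0.35,-0.81,0],"roll":0},{"linear":[0.35,-0.81,0],"roll":0},{"linear":[0.35,-0.81,0],"roll":0},{"linear":[0,0,0],"roll":0},{"linear":[0,0,0.8],"roll":0},{"linear":[0,0,0.8],"roll":0},{"linear":[0,0,0.4],"roll":0}]'
python3 -m jog '[{"linear":[0,0,0.2],"roll":0},{"linear":[0,0,0],"roll":0},{"linear":[0,0,0],"roll":0}]'
python3 go.py .623 .008 .0775 -9.5
```

```text
time_s: 22.47
position: [0.6218, 0.0076, 0.095]
tool_rot: [[0.986, -0.169, -0.007], [-0.169, -0.986, 0.001], [-0.007, -0.0, -1.0]]
ft_force: [-0.9, 0.7, -5.1]
grip_width: 0.0551
gripper_force: 66.6
time_s: 22.72
position: [0.6242, 0.0068, 0.0918]
tool_rot: [[0.986, -0.168, 0.0], [-0.168, -0.986, -0.0], [0.0, 0.0, -1.0]]
ft_force: [1.5, -0.3, -4.3]
grip_width: 0.055
gripper_force: 66.7
t 22.7 p [0.6242 0.0068 0.0918] yaw -9.68 q6 89.0 w 0.055 gf 66.7 f [ 1.5 -0.3 -4.3]
roll -0.04 now [-0.03 -0.02  0.36] after [-0.03 -0.02  0.36]
```

```bash
python3 -m jog '[{"linear":[-0.03,-0.03,0.2],"roll":-0.04},{"linear":[0,0,0.15],"roll":0},{"linear":[0,0,0],"roll":0},{"linear":[0,0,0],"roll":0}]'
python3 -m jog '[{"linear":[0,0,0],"roll":0},{"linear":[0,0,0],"roll":0},{"linear":[0,0,0],"roll":0},{"linear":[0,0,0],"roll":0},{"linear":[0,0,0],"roll":0},{"linear":[0,0,-0.8],"roll":0},{"linear":[0,0,-0.9],"roll":0},{"linear":[0,0,-0.9],"roll":0},{"linear":[0,0,-0.9],"roll":0},{"linear":[0,0,-0.9],"roll":0},{"linear":[0,0,0],"roll":0},{"linear":[0,0,0],"roll":0}]' 1
python3 - <<'E'
from seg import *
pose("wrist",(.622,.0085),.11,tol=12)
E
python3 go.py .604 -.207 .25 -3
```

```text
time_s: 23.05
position: [0.6229, 0.0083, 0.0774]
tool_rot: [[0.986, -0.164, 0.0], [-0.164, -0.986, -0.0], [0.0, 0.0, -1.0]]
ft_force: [0.5, -0.1, -4.7]
grip_width: 0.055
gripper_force: 67.1
time_s: 24.05
position: [0.6234, 0.0083, 0.2554]
tool_rot: [[0.986, -0.164, 0.005], [-0.164, -0.986, -0.001], [0.005, 0.0, -1.0]]
ft_force: [-0.5, 0.4, -0.5]
grip_width: 0.0855
gripper_force: 0.0
wrist px [324. 182.] c [0.6217 0.0079] size 73.7 45.6 yaw -8.8
t 24.1 p [0.6227 0.0084 0.2533] yaw -9.44 q6 89.0 w 0.0853 gf 0.0 f [-0.3  0.1 -0.6]
roll -1.29 now [0.42 5.39 0.08] after [-0.19  5.4   0.08]
```

Box B is well placed. Now shallow box C.

```bash
python3 -m jog '[{"linear":[0.07,0.9,0],"roll":0},{"linear":[0.07,0.9,0],"roll":0},{"linear":[0.07,0.9,0],"roll":0},{"linear":[0.07,0.9,0],"roll":0},{"linear":[0.07,0.9,0],"roll":0},{"linear":[0.07,0.9,0],"roll":0},{"linear":[0,0,0],"roll":-0.65},{"linear":[0,0,0],"roll":-0.65},{"linear":[0,0,0],"roll":0},{"linear":[0,0,0],"roll":0}]'
python3 - <<'E'
from seg import *
pose("wrist",(.604,-.207),.034,tol=12)
E
python3 go.py .604 -.207 .006 -3
```

```text
time_s: 24.93
position: [0.6037, -0.2073, 0.2519]
tool_rot: [[0.999, -0.053, -0.002], [-0.053, -0.999, 0.001], [-0.002, -0.001, -1.0]]
ft_force: [0.1, 0.3, 0.8]
grip_width: 0.0854
gripper_force: 0.0
wrist px [324. 162.] c [ 0.6057 -0.2085] size 72.3 45.4 yaw -3.0
t 25.0 p [ 0.6039 -0.2071  0.2522] yaw -3.02 q6 63.0 w 0.0855 gf 0.0 f [ 0.4 -0.8 -0.2]
roll -0.0 now [0.01 0.   6.16] after [0.01 0.   6.16]
```

```bash
python3 -m jog '[{"linear":[0.04,0.03,0.9],"roll":0},{"linear":[0,0,0.9],"roll":0},{"linear":[0,0,0.9],"roll":0},{"linear":[0,0,0.9],"roll":0},{"linear":[0,0,0.9],"roll":0},{"linear":[0,0,0.8],"roll":0},{"linear":[0,0,0.5],"roll":0},{"linear":[0,0,0.33],"roll":0},{"linear":[0,0,0],"roll":0},{"linear":[0,0,0],"roll":0}]'
python3 -m jog '[{"linear":[0,0,0],"roll":0},{"linear":[0,0,0],"roll":0},{"linear":[0,0,0],"roll":0},{"linear":[0,0,0],"roll":0},{"linear":[0,0,0],"roll":0},{"linear":[0,0,0],"roll":0}]' -1 60
python3 -m jog '[{"linear":[0,0,-0.5],"roll":0},{"linear":[0,0,-0.9],"roll":0},{"linear":[0,0,-0.9],"roll":0},{"linear":[0,0,-0.9],"roll":0},{"linear":[0,0,-0.9],"roll":0},{"linear":[0,0,-0.9],"roll":0},{"linear":[0,0,0],"roll":0.65},{"linear":[0,0,0],"roll":0.65},{"linear":[0,0,0],"roll":0},{"linear":[0,0,0],"roll":0}]'
python3 go.py .622 .0085 .121 -9.5
```

```text
time_s: 25.82
position: [0.6055, -0.2082, 0.0078]
tool_rot: [[0.999, -0.052, -0.001], [-0.052, -0.999, 0.001], [-0.001, -0.001, -1.0]]
ft_force: [0.0, 0.3, 1.2]
grip_width: 0.0856
gripper_force: 0.0
time_s: 26.32
position: [0.6062, -0.209, 0.0098]
tool_rot: [[0.999, -0.051, 0.002], [-0.051, -0.999, -0.001], [0.002, 0.001, -1.0]]
ft_force: [0.1, 0.6, 5.1]
grip_width: 0.0547
gripper_force: 65.7
time_s: 27.15
position: [0.6053, -0.2086, 0.2079]
tool_rot: [[0.987, -0.162, -0.001], [-0.162, -0.987, 0.0], [-0.001, -0.0, -1.0]]
ft_force: [-1.2, -0.3, -2.1]
grip_width: 0.055
gripper_force: 64.8
t 27.1 p [ 0.6053 -0.2086  0.2079] yaw -9.35 q6 70.0 w 0.055 gf 64.8 f [-1.2 -0.3 -2.1]
roll 0.03 now [-0.47 -5.42  2.17] after [-0.48 -5.42  2.17]
```

```bash
python3 -m jog '[{"linear":[-0.08,-0.9,0],"roll":0.03},{"linear":[-0.08,-0.9,0],"roll":0},{"linear":[-0.08,-0.9,0],"roll":0},{"linear":[-0.08,-0.9,0],"roll":0},{"linear":[-0.08,-0.91,0],"roll":0},{"linear":[-0.08,-0.91,0],"roll":0},{"linear":[0,0,0],"roll":0},{"linear":[0,0,0.8],"roll":0},{"linear":[0,0,0.6],"roll":0},{"linear":[0,0,0.35],"roll":0},{"linear":[0,0,0],"roll":0},{"linear":[0,0,0],"roll":0}]'
python3 go.py .622 .0085 .121 -9.5
```

```text
time_s: 28.15
position: [0.6225, 0.0082, 0.1378]
tool_rot: [[0.986, -0.166, -0.001], [-0.166, -0.986, 0.0], [-0.001, -0.0, -1.0]]
ft_force: [-0.3, 0.4, -1.8]
grip_width: 0.0551
gripper_force: 64.8
t 28.1 p [0.6225 0.0082 0.1378] yaw -9.54 q6 89.0 w 0.0551 gf 64.8 f [-0.3  0.4 -1.8]
roll -0.01 now [-0.01 -0.01  0.42] after [-0.01 -0.01  0.42]
```

```bash
python3 -m jog '[{"linear":[0,0,0.22],"roll":0},{"linear":[0,0,0.12],"roll":0},{"linear":[0,0,0.08],"roll":0},{"linear":[0,0,0],"roll":0},{"linear":[0,0,0],"roll":0}]'
python3 -m jog '[{"linear":[0,0,0],"roll":0},{"linear":[0,0,0],"roll":0},{"linear":[0,0,0],"roll":0},{"linear":[0,0,0],"roll":0},{"linear":[0,0,0],"roll":0},{"linear":[0,0,-0.8],"roll":0},{"linear":[0,0,-0.9],"roll":0},{"linear":[0,0,-0.9],"roll":0},{"linear":[0,0,-0.9],"roll":0},{"linear":[0,0,0],"roll":0},{"linear":[0,0,0],"roll":0},{"linear":[0,0,0],"roll":0}]' 1
python3 - <<'E'
from seg import *
pose("wrist",(.622,.0085),.144,tol=12)
E
python3 go.py .588 -.370 .25 -26.5
```

```text
time_s: 28.57
position: [0.6227, 0.0082, 0.1215]
tool_rot: [[0.986, -0.167, 0.0], [-0.167, -0.986, -0.0], [0.0, 0.0, -1.0]]
ft_force: [0.3, -0.9, -2.3]
grip_width: 0.0549
gripper_force: 64.9
time_s: 29.57
position: [0.6223, 0.0083, 0.2605]
tool_rot: [[0.986, -0.167, -0.001], [-0.167, -0.986, 0.0], [-0.001, 0.0, -1.0]]
ft_force: [-0.6, -0.1, 0.3]
grip_width: 0.0853
gripper_force: 0.0
wrist px [324. 188.] c [0.6222 0.0076] size 73.9 45.4 yaw -9.7
t 29.6 p [0.6222 0.0083 0.2598] yaw -9.59 q6 89.0 w 0.0854 gf 0.0 f [ 0.1  0.4 -0.8]
roll 3.38 now [0.73 9.47 0.24] after [3.46 8.84 0.24]
```

```bash
python3 -m jog '[{"linear":[0.08,0.95,0],"roll":0},{"linear":[0.08,0.95,0],"roll":0},{"linear":[0.08,0.95,0],"roll":0},{"linear":[0.08,0.95,0],"roll":0},{"linear":[0.08,0.95,0],"roll":0},{"linear":[0.08,0.95,0],"roll":0},{"linear":[0.08,0.95,0],"roll":0},{"linear":[0.08,0.95,0],"roll":0},{"linear":[0.05,0.95,0],"roll":0},{"linear":[0.04,0.92,0],"roll":0},{"linear":[0,0,0],"roll":0.85},{"linear":[0,0,0],"roll":0.85}]'
python3 -m jog '[{"linear":[0,0,0],"roll":0.85},{"linear":[0,0,0],"roll":0.83},{"linear":[0,0,0],"roll":0},{"linear":[0,0,0],"roll":0}]'
python3 - <<'E'
from seg import *
pose("wrist",(.588,-.37),.034,tol=12)
E
python3 go.py .588 -.37 .007 -26.5
```

```text
time_s: 30.62
position: [0.5872, -0.3725, 0.2583]
tool_rot: [[0.948, -0.317, -0.003], [-0.317, -0.948, 0.003], [-0.004, -0.002, -1.0]]
ft_force: [-0.3, 2.0, 0.2]
grip_width: 0.0856
gripper_force: 0.0
time_s: 30.95
position: [0.5882, -0.37, 0.2599]
tool_rot: [[0.896, -0.444, -0.002], [-0.444, -0.896, 0.002], [-0.002, -0.001, -1.0]]
ft_force: [-0.3, -0.0, 0.4]
grip_width: 0.0855
gripper_force: 0.0
wrist px [323. 160.] c [ 0.5903 -0.3711] size 72.5 45.6 yaw -26.3
t 31.0 p [ 0.5882 -0.37    0.2602] yaw -26.36 q6 74.0 w 0.0854 gf 0.0 f [-0.   0.5  0.1]
roll 0.03 now [0.01 0.01 6.33] after [0.01 0.01 6.33]
```

```bash
python3 -m jog '[{"linear":[0.06,0,0.9],"roll":0},{"linear":[0,0,0.9],"roll":0},{"linear":[0,0,0.9],"roll":0},{"linear":[0,0,0.9],"roll":0},{"linear":[0,0,0.9],"roll":0},{"linear":[0,0,0.9],"roll":0},{"linear":[0,0,0.5],"roll":0},{"linear":[0,0,0.4],"roll":0},{"linear":[0,0,0],"roll":0},{"linear":[0,0,0],"roll":0}]'
python3 -m jog '[{"linear":[0,0,0],"roll":0},{"linear":[0,0,0],"roll":0},{"linear":[0,0,0],"roll":0},{"linear":[0,0,0],"roll":0},{"linear":[0,0,0],"roll":0},{"linear":[0,0,0],"roll":0}]' -1 60
python3 -m jog '[{"linear":[0,0,-0.5],"roll":0},{"linear":[0,0,-0.9],"roll":0},{"linear":[0,0,-0.9],"roll":0},{"linear":[0,0,-0.9],"roll":0},{"linear":[0,0,-0.9],"roll":0},{"linear":[0,0,-0.9],"roll":0},{"linear":[0,0,-0.6],"roll":0},{"linear":[0,0,0],"roll":-0.85},{"linear":[0,0,0],"roll":-0.85},{"linear":[0,0,0],"roll":-0.85},{"linear":[0,0,0],"roll":-0.83},{"linear":[0,0,0],"roll":0}]'
python3 go.py .622 .008 .155 -9.5
```

```text
time_s: 31.83
position: [0.5903, -0.371, 0.0088]
tool_rot: [[0.896, -0.445, -0.001], [-0.445, -0.896, 0.001], [-0.001, -0.0, -1.0]]
ft_force: [1.1, 0.2, 0.4]
grip_width: 0.0854
gripper_force: 0.0
time_s: 32.33
position: [0.5912, -0.3717, 0.0113]
tool_rot: [[0.895, -0.446, 0.002], [-0.446, -0.895, -0.002], [0.003, 0.001, -1.0]]
ft_force: [-1.2, 1.7, 6.4]
grip_width: 0.0547
gripper_force: 66.5
time_s: 33.33
position: [0.5902, -0.371, 0.2331]
tool_rot: [[0.986, -0.164, -0.001], [-0.164, -0.986, 0.001], [-0.001, -0.0, -1.0]]
ft_force: [0.2, -0.4, -4.2]
grip_width: 0.0546
gripper_force: 65.4
t 33.3 p [ 0.5902 -0.371   0.2331] yaw -9.44 q6 58.0 w 0.0546 gf 65.4 f [ 0.2 -0.4 -4.2]
roll 0.01 now [-0.77 -9.48  1.96] after [-0.78 -9.48  1.96]
```

```bash
python3 -m jog '[{"linear":[-0.08,-0.94,0],"roll":0},{"linear":[-0.08,-0.95,0],"roll":0},{"linear":[-0.08,-0.95,0],"roll":0},{"linear":[-0.08,-0.95,0],"roll":0},{"linear":[-0.08,-0.95,0],"roll":0},{"linear":[-0.08,-0.95,0],"roll":0},{"linear":[-0.08,-0.95,0],"roll":0},{"linear":[-0.08,-0.95,0],"roll":0},{"linear":[-0.08,-0.95,0],"roll":0},{"linear":[-0.06,-0.94,0],"roll":0},{"linear":[0,0,0],"roll":0},{"linear":[0,0,0],"roll":0}]'
python3 - <<'E'
from h import *
cv2.imwrite("pics/s5.png",optics.get_image("scene")[100:300,200:460,::-1].repeat(2,0).repeat(2,1))
E
python3 go.py .622 .008 .156 -9.5
```

```text
time_s: 34.33
position: [0.6227, 0.0099, 0.2334]
tool_rot: [[0.986, -0.165, -0.0], [-0.165, -0.986, -0.0], [-0.0, 0.0, -1.0]]
ft_force: [-0.4, -0.3, -3.3]
grip_width: 0.0543
gripper_force: 65.6
t 34.4 p [0.6227 0.0083 0.2333] yaw -9.61 q6 90.0 w 0.0547 gf 65.6 f [-0.2  0.  -3.1]
roll -0.02 now [-0.02  0.01  1.93] after [-0.02  0.01  1.93]
```

View pics/s5.png

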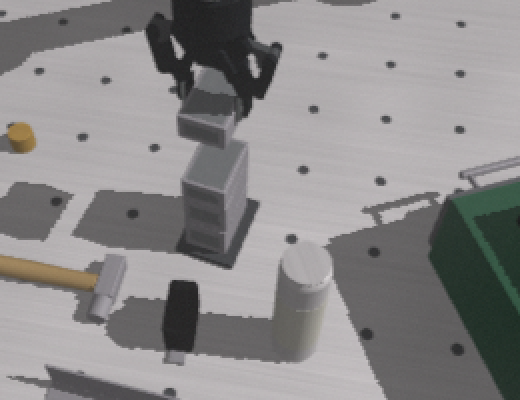

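The column of three stands straight at (215,195) in this crop, and the fourth box is held level above it. Lowering.

```bash
python3 -m jog '[{"linear":[0,0,0.6],"roll":0},{"linear":[0,0,0.6],"roll":0},{"linear":[0,0,0.4],"roll":0},{"linear":[0,0,0.2],"roll":0},{"linear":[0,0,0.1],"roll":0},{"linear":[0,0,0],"roll":0},{"linear":[0,0,0],"roll":0},{"linear":[0,0,0],"roll":0}]'
python3 go.py .622 .008 .156 -9.5
```

```text
time_s: 35.05
position: [0.6234, 0.0075, 0.1586]
tool_rot: [[0.986, -0.167, 0.002], [-0.167, -0.986, -0.0], [0.002, 0.0, -1.0]]
ft_force: [0.5, -0.6, -3.3]
grip_width: 0.055
gripper_force: 65.6
t 35.0 p [0.6234 0.0075 0.1586] yaw -9.62 q6 89.0 w 0.055 gf 65.6 f [ 0.5 -0.6 -3.3]
roll -0.02 now [-0.04 -0.01  0.06] after [-0.04 -0.01  0.06]
```

```bash
python3 -m jog '[{"linear":[-0.02,0,0.06],"roll":0},{"linear":[0,0,0],"roll":0},{"linear":[0,0,0],"roll":0}]'
python3 -m jog '[{"linear":[0,0,0],"roll":0},{"linear":[0,0,0],"roll":0},{"linear":[0,0,0],"roll":0},{"linear":[0,0,0],"roll":0},{"linear":[0,0,0],"roll":0},{"linear":[0,0,-0.7],"roll":0},{"linear":[0,0,-0.9],"roll":0},{"linear":[0,0,-0.9],"roll":0},{"linear":[0,0,-0.9],"roll":0},{"linear":[0,0,0],"roll":0},{"linear":[0,0,0],"roll":0},{"linear":[0,0,0],"roll":0}]' 1
python3 - <<'E'
from seg import *
pose("wrist",(.622,.0085),.178,tol=12)
E
python3 -m jog '[{"linear":[-0.9,0,0],"roll":0},{"linear":[-0.9,0,0],"roll":0},{"linear":[-0.9,0,0],"roll":0},{"linear":[-0.9,0,0],"roll":0},{"linear":[-0.9,0,0],"roll":0},{"linear":[0,0,0],"roll":0},{"linear":[0,0,0],"roll":0}]'
python3 - <<'E'
from h import *
cv2.imwrite("pics/s6.png",optics.get_image("scene")[...,::-1])
E
```

```text
time_s: 35.3
position: [0.6222, 0.008, 0.1553]
tool_rot: [[0.986, -0.167, 0.001], [-0.167, -0.986, -0.0], [0.001, 0.0, -1.0]]
ft_force: [-0.4, -1.0, -2.0]
grip_width: 0.055
gripper_force: 65.7
time_s: 36.3
position: [0.6218, 0.0081, 0.29]
tool_rot: [[0.986, -0.167, -0.001], [-0.167, -0.986, 0.0], [-0.001, -0.0, -1.0]]
ft_force: [-0.5, 0.8, -1.0]
grip_width: 0.0857
gripper_force: 0.0
wrist px [324. 190.] c [0.6213 0.0076] size 73.1 45.6 yaw -9.9
time_s: 36.93
position: [0.4432, 0.0384, 0.2904]
tool_rot: [[0.986, -0.166, -0.001], [-0.166, -0.986, 0.0], [-0.001, -0.0, -1.0]]
ft_force: [1.3, -0.3, 0.1]
grip_width: 0.0856
gripper_force: 0.0
```

View pics/s6.png

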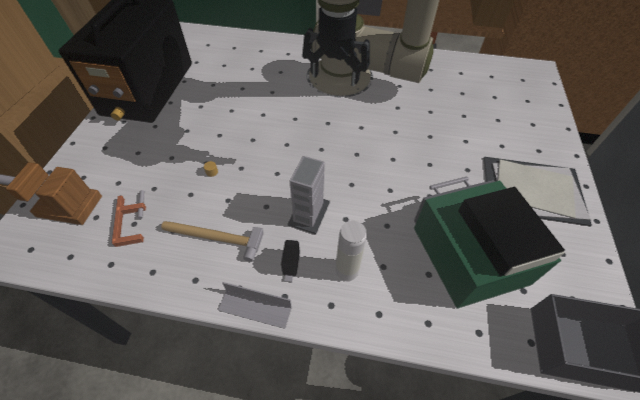

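```bash
python3 - <<'E'
from h import *
import pickle
c=np.load("cab.npy")
W=pickle.load(open("w4.pkl","rb")); f=200/np.tan(np.radians(W["fov_y"]/2))
def bp(u,v,z):
    d=W["T"][:3,:3]@[(u-W["cx"])/f,(v-W["cy"])/f,1]; o=W["T"][:3,3]; return (R2(c[2]).T@((o+d*(z-o[2])/d[2])[:2]-c[:2])).round(4)
print("handle w4",bp(321,228,.096),"top board front edge",bp(320,126,.130))
E
```

```text
handle w4 [-1.513e-01  1.000e-04] top board front edge [-1.017e-01  1.000e-04]
```

The handle is 49.6 mm in front of the board edge, and 50 mm is expected when shut, so the drawer is closed. All checks agree, so I'm handing in.

```bash
python3 -c "
from rig import env
print(env.close_job())"
```

```text
the job is handed in; nothing more can be done
None
```

The job is handed in at about 37 s of the 210 s: all four boxes found are stacked, deep below shallow, each within about 1.5 mm of the plate's centre, the gauge is in the top drawer and the drawer is shut; no verdict was returned.

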